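# Close the soldering jig and set its clamp nut a quarter turn off the stop

## Robot

A 7-joint arm with a two-finger parallel gripper is mounted at the origin on a cart in front of the work surface, level with it; the furniture and walls round the work are solid. World frame = base frame: x ahead of the robot, y to its left, z up, the work surface at z = 0. Lengths are in m, angles in rad, forces in N, time in s.
With the tool pointing down it reaches from about 0.35 to 0.9 m from the base axis. Payload 8.1 kg.
Tool frame: the origin (TCP) lies midway between the tips of the shut fingers; the grasp point (between the pads) lies arm.pinch_z behind it (arm.pinch_z is the distance from the TCP to the grasp point, in m); z points along the fingers, y is the line along which they close (so a half turn about z gives the same grasp; the last joint's range is limited). The gripper opens to 92 mm and grips with 3 to 60 N. Pads are 19 mm wide; open, the fingers measure 130 mm over their backs; the gripper's body (75 mm by 190 mm) begins 47 mm behind the grasp point.
Start: joints at [-1.23, 0.434, 0.025, 1.573, -0.012, 1.134, -0.075], TCP at [0.268, 0.564, 0.227] pointing down, gripper open.
Joint ranges: [-2.62, 2.62], [-0.44, 2.09], [-1.27, 1.32], [0.08, 2.57], [-1.32, 4.46], [0.12, 2], [-2.74, 2.74]. Speed limits (rad/s): [2.22, 2.22, 3.01, 3.01, 3.14, 3.14, 3.14].

## Interface

Orientations are given as a unit quaternion [x, y, z, w].
In Python, from station import arm gives the robot as it stands. The module is installed in compiled form; this text tells all that it offers. Calls block until the motion is done:
- arm.move_to(position, orientation): joint-space move of the TCP to a pose.
- arm.move_linear(position, frame=None, vel=0.15, force_limit=None): straight line of the TCP; frame=None keeps the orientation; vel is the mean speed in m/s. With force_limit (N) it stops when the force on the tool has changed by that much, and returns True; else False.
- arm.movej(angles): joint-space move.
- arm.grip(opening): opening from 0.0 (shut) to 1.0 (fully open); the grip force is fixed at half the most; returns when the fingers have stopped.
- arm.dwell(seconds).
- arm.ik(position, orientation): joint angles nearest the present ones, or None.
- arm.get_obs(): the state.
- arm.read_camera(name): name is "scene" or "top"; returns (picture, depth): 480x640x3 uint8, blue, green, red; 480x640 float32, m along the optical axis (not along the pixel's ray), 0 where there is no reading.
- arm.calibration(name): a dict with "fov_y" (degrees; the focal length in pixels is half the picture's height over the tangent of half this angle, whatever the lens; pixels are square), "cx", "cy" (the principal point, pixels), "D" ([k1, k2, p1, p2, k3] as OpenCV has them; the pictures are not rectified), "R" (3x3) and "t" (3): a world point X has camera coordinates R X + t. Camera axes: x right, y down, z forward; pixel columns grow to the right and rows downward; lengths in m; the calibration is good to about 2 mm. A picture is of the moment at which its call begins. calibration takes no time and is no camera call.
A pose or a line that the arm cannot do raises arm.IKError and nothing moves.
- arm.sign_off(): hands the job in; it is judged then, once.
The state is a dict: "time_s": time; "qpos": joint angles; "qd": joint speeds; "tau": joint torques, N m; "ee_pos": TCP position; "ee_rot": TCP orientation; "ft_force": force on the tool from outside, world axes, zero at the start; "wrist_torque": the same for the moment, N m; "gripper_width": opening from 0.0 (shut) to 1.0 (fully open); "grasp_force": force on a finger pad.
Only numpy, scipy, OpenCV 4.12 (cv2) and the standard library are available. Lean on these libraries where they do the work, as an engineer would, in place of code of your own. Each camera call takes 0.05 s, during which the arm holds its last target. There are 200 camera calls.

## Task

Press the lid of the soldering jig shut until its spring catch snaps and it lies fully home, then screw the knurled brass nut on the lid down (clockwise from above) until it bottoms out, and unscrew it again by a quarter turn so that the board has play. Finish with the nut still gripped between the fingers, held still at that setting with the lid shut (do not let go: it will be locked while you hold it), and leave the tools lying about where they are.

Things in the scene. Friction and masses are not known exactly. Their poses are not given: they have to be found in the camera images.
- clamp_jig: soldering jig with a circuit board in it: dark steel tray 160 (x) by 120 (y) by 36 mm high, fixed, inside a cardboard tray with walls 55 mm high. Origin: centre of its underside, on the table. x points from its front (the robot's side) to its back, z up.
- jig_hinge (a point): middle of the lid's hinge line, at the back of the jig, 70 mm behind its centre and 40 mm above the table; axes as the jig's (they do not turn with the lid), the hinge line runs along y.
- lid_press (a point): where to press the aluminium lid: black thumb pad (28x44 mm) on the upper face of its front rail, 130 mm from the hinge line, 4.5 mm above the lid's middle plane (the hinge line lies in that plane). Lid 147x120x8 mm. Axes turn with the lid: x towards the hinge, z out of the upper face, which is 44 mm above the table when shut.
- jig_lid (a joint): lid angle, rad: 0 = fully shut, grows as the front rises (to 1.4). Stiff hinge: the lid stays where it is left; 1 to 4 N at the pad moves it down. A spring catch in the front wall resists from about 0.08 rad; the pad needs 7 to 12 N to get past it at about 0.035 rad, then it snaps to 0 and holds.
- nut_centre (a point): centre (half-way up) of the round knurled brass nut, 36 mm across, 26 mm high, on a stud in the lid 75 mm from the hinge line. z along the stud, away from the lid. Lid shut and nut bottomed: 69.5 mm above the table, nut's underside 12.5 mm above the lid's upper face (26 mm wide boss between), stud end 9.5 mm above the nut's top.
- clamp_nut (a joint): turn of the nut, rad: 0 = bottomed on its boss (hard stop; the white line on the nut then points at the red tick on the lid, to the jig's front), grows as it is unscrewed, anticlockwise from above. Starts on the thread at 1.0 to 2.7; 6 mm a turn, so it sinks 0.95 mm per rad tightened. Takes about 0.05 N m.
- screwdriver_yellow: yellow-handled screwdriver lying in the cardboard tray, behind the jig, 186x23x23 mm; a bystander, leave it alone. Origin: centre of its underside.
- screwdriver_small: small green screwdriver on the table right of the tray, 171x18x18 mm; a bystander, leave it alone. Origin: centre of its underside.
- cutter_orange: orange snap-off cutter on the table right of the tray, 167x22x24 mm; a bystander, leave it alone. Origin: centre of its underside.
Mind the look-alikes: they are no part of the job. Several things have the shape of the clamp_jig; the one meant has the colours described above.

How it is judged:
On the way, in this order (a step that is already met when the one before it is completed fails the run):
1. the lid is pressed shut past its catch, the nut still up (value of joint jig_lid below 0.015 rad and value of joint clamp_nut above 0.5 rad), for 0.2 s.
2. the nut is screwed down to its stop, the lid still shut (value of joint jig_lid below 0.015 rad and value of joint clamp_nut below 0.09 rad), for 0.1 s.
At the end, for the whole second after the job is handed in: The lid is fully shut (within 0.015 rad), the nut stands a quarter turn (1.57 rad, within 0.35 rad) above its stop after having been bottomed out (within 0.09 rad) with the lid shut, it is still, and the fingers still grip it (at least 2 N) (value of joint jig_lid below 0.015 rad and value of joint clamp_nut between 1.22 and 1.92 rad and velocity of joint clamp_nut between -0.1 and 0.1 rad/s and contact force between the fingers and clamp_nut above 2 N); the arm keeps its last pose, push and grip.
It fails at once if a loose tool (either screwdriver, the cutter) is pushed more than 3 cm (distance of any of screwdriver_yellow, screwdriver_small, cutter_orange from where it was at the start of the episode above 0.03 m).
It also fails if it takes over 72 s, if anything falls off the work surface, if the arm or the gripper's body presses on something with over 40 N, if the wrist force passes 120 N, or if a joint passes its speed limit or range.

## Working session

There is one attempt and no reset: what is moved stays moved. The work goes in short steps, each a Python script; the robot and the scene stay as the last script left them, time stands still between calls to the robot, and variables do not carry over. Pictures are saved under pics/ and viewed, at most 10 in all, crops included, and the job is handed in when it is done.

```bash
mkdir -p pics; ls
python3 - <<'E'
from station import arm
import cv2,numpy as np
for n in("scene","top"):
    p,d=arm.read_camera(n); cv2.imwrite(f"pics/{n}0.png",p); np.savez(f"{n}0.npz",p=p,d=d)
    c=arm.calibration(n); print(n,c,(d>0).mean())
o=arm.get_obs(); print(o, arm.pinch_z)
E
```

```text
pics
scene {'fov_y': 46.511208294001584, 'cx': 308.60163695058714, 'cy': 238.54009806550016, 'D': array([0.00794061, 0.        , 0.        , 0.        , 0.        ]), 'R': array([[-0.3363577 , -0.94169864,  0.0081953 ],
       [-0.81139616,  0.28537683, -0.51009444],
       [ 0.47801649, -0.17822383, -0.86007935]]), 't': array([0.27312787, 0.46839499, 1.60645385])} 0.996162109375
top {'fov_y': 44.20246115757459, 'cx': 320.4365469521155, 'cy': 235.1323565399406, 'D': array([-0.11801362,  0.        ,  0.        ,  0.        ,  0.        ]), 'R': array([[-0.00844438, -0.99983249, -0.01623863],
       [-0.98288406,  0.01128768, -0.18387905],
       [ 0.18403155,  0.01440794, -0.98281473]]), 't': array([0.11550287, 0.54758458, 1.46053508])} 0.9961686197916667
{'time_s': 0.1, 'qpos': array([-1.2296004 ,  0.43512479,  0.02500796,  1.57399382, -0.01158743,
        1.13397199, -0.07510895]), 'qd': array([-0.00255662, -0.00064304,  0.00052883, -0.00086315, -0.00103384,
       -0.00196189, -0.00016423]), 'tau': array([ 3.01820393e-03, -6.69127536e+01,  9.88079980e-01, -3.15142572e+01,
       -6.05454622e-02,  3.74326890e-02,  2.67187062e-05]), 'ee_pos': array([0.2682362 , 0.56402483, 0.22604631]), 'ee_rot': array([ 2.20132160e-01,  9.75469822e-01, -6.72416270e-04, -7.52676461e-05]), 'ft_force': array([ 1.03484205,  0.28263955, -0.96242477]), 'wrist_torque': array([ 0.01274539,  0.00165261, -0.01413059]), 'grasp_force': 0.0, 'gripper_width': 0.999459081827426} 0.0188
```

View pics/scene0.png

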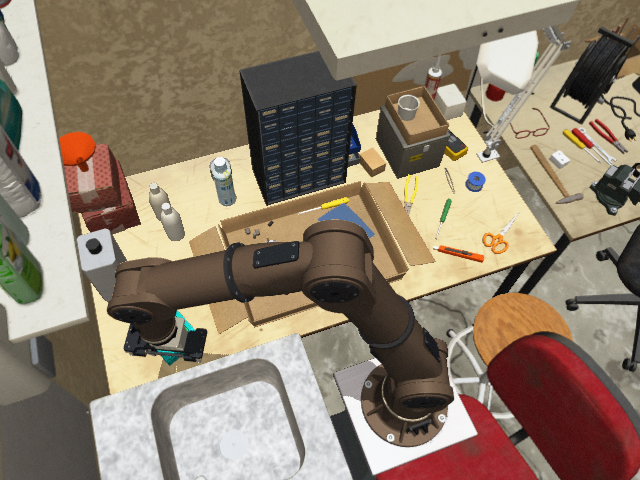

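View pics/top0.png

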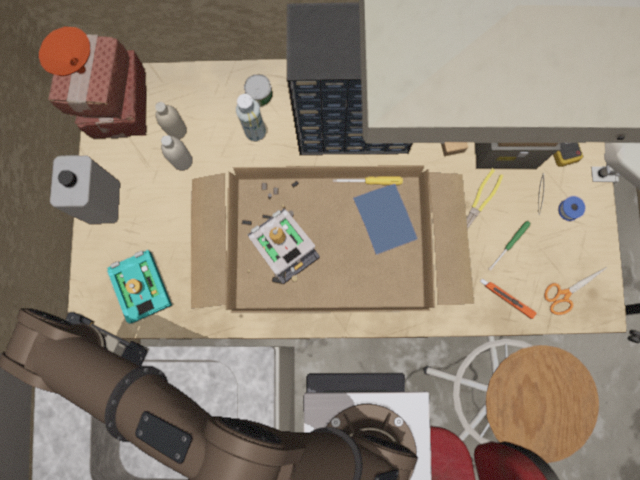

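The top view shows the real jig (dark tray, aluminium lid) at about (285,245), turned in the box. The teal look-alike is at (138,287). The arm hides the jig in the scene view.

```bash
cat > h.py <<'E'
import numpy as np,cv2
from station import arm
def K(n):
    c=arm.calibration(n); f=240/np.tan(np.radians(c["fov_y"])/2)
    return np.array([[f,0,c["cx"]],[0,f,c["cy"]],[0,0,1]]),c
def cloud(n,uv,z):
    k,c=K(n); r=cv2.undistortPoints(np.float64(uv).reshape(-1,1,2),k,c["D"])[:,0]
    P=np.c_[r,np.ones(len(r))]*np.ravel(z)[:,None]
    return (P-c["t"])@c["R"]
def full(n,d):
    v,u=np.mgrid[:480,:640]; return cloud(n,np.c_[u.ravel(),v.ravel()],d).reshape(480,640,3)
def proj(n,X):
    k,c=K(n); return cv2.projectPoints(np.float64(X).reshape(-1,1,3),cv2.Rodrigues(c["R"])[0],c["t"],k,c["D"])[0][:,0]
def onplane(n,uv,z):
    k,c=K(n); a=cloud(n,uv,np.ones(len(uv))); o=-c["R"].T@c["t"]; d=a-o
    return o+d*((z-o[2])/d[:,2])[:,None]
E
python3 - <<'E'
from h import *
f=np.load("top0.npz"); p,d=f["p"],f["d"]
W=full("top",d)
cv2.imwrite("pics/crop1.png",cv2.resize(p[195:295,225:345],None,fx=6,fy=6,interpolation=cv2.INTER_CUBIC))
print("z mm, rows 205..290 step5, cols 240..325 step5")
for v in range(205,290,5): print(v,(W[v,240:330:5,2]*1000).round().astype(int))
for q in [(285,245),(235,170),(430,170),(235,305),(430,305),(350,65),(400,150)]: print(q,W[q[1],q[0]].round(3))
E
```

```text
z mm, rows 205..290 step5, cols 240..325 step5
205 [ 6  1  6  5 -2  9  9  8  3  6  5 12  9  4  5  2  5  6]
210 [ 8  5 12  3  1  3  5  8  5 48 -2 -1 13  7  7  5  4  4]
215 [ 4  0  5  6  7 19  0 40 47 47 37 12  7  1  4  1 10  5]
220 [ 5  8  2  4  3  4 33 46 45 17 59  6  3 11  7  5  4  6]
225 [ 3  9 22  3 36 45 57 52 54 28 22 67  3  8  2  1  3  8]
230 [  6   0   1  42  41  48  55 117 115  31  23  74  82   5   5   7   9  -4]
235 [ 11   7  49  43  52  56 106 114 115  91  29  24  89  91  10   6   3  10]
240 [  0   4   8  54  24  25  63 111 110  81  75  29  16  93 100   2   3   9]
245 [  6   6   5  62  65  24  25  74  84  87  90  94  96  94 101   7   3  -3]
250 [  9   7   4   4  72  20  25  79  85  88  92  94 102 107 102  42   1   5]
255 [  5   5   7   3   8  85  20  27  91 100  97 102 104  16  20  38   4   5]
260 [  3   4   5  13  10  83  86  19  92  95 102 108  16  22  35  31   4   4]
265 [ 13   6   7   3   3   3  94  94 100 105 105  17  37  35  15  10   1   6]
270 [   9    1   -3    2    4 1538   11  101  105   19   19   34   35    8
    4    6    8    6]
275 [ 3  1 10  5  3 -4 10 20 34 16 34 24  6  5  4  0  5  6]
280 [ 3  5  4  7  9  4  6 37 39 18  6 39  9  2  2  3  6  0]
285 [ 9  3  5  6  6  5  4  5  4 10  9  4  8  7  0 -1  4  3]
(285, 245) [0.518 0.198 0.087]
(235, 170) [0.723 0.332 0.06 ]
(430, 170) [ 0.736 -0.189 -0.006]
(235, 305) [0.375 0.334 0.007]
(430, 305) [ 0.367 -0.164  0.047]
(350, 65) [0.809 0.043 0.47 ]
(400, 150) [ 0.782 -0.104  0.031]
```

View pics/crop1.png

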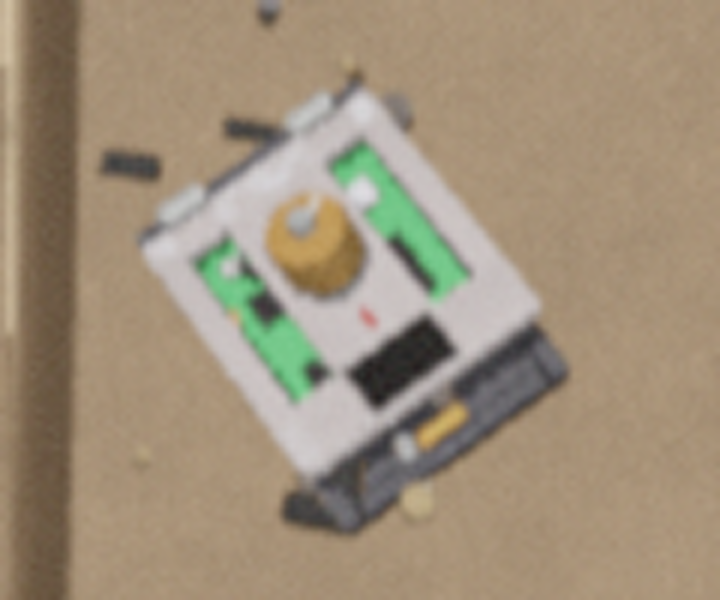

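The crop shows the lid open with the nut up. The thumb pad centre is at about (401,362)/6+offset and the nut top at about (303,225). The back of the jig points up and left. Next I'll fit the lid plane and get the pose.

```bash
cat >> h.py <<'E'
def lidpose(p,d,z0=.03,roi=(195,295,225,345)):
    W=full("top",d); a,b,c,e=roi; sub=np.zeros(d.shape,bool); sub[a:b,c:e]=1
    hsv=cv2.cvtColor(p,cv2.COLOR_BGR2HSV)
    m=sub&(hsv[...,1]<35)&(hsv[...,2]>140)&(W[...,2]>z0)
    m=cv2.morphologyEx(m.astype(np.uint8),cv2.MORPH_OPEN,np.ones((3,3)))
    n,l,s,_=cv2.connectedComponentsWithStats(m); m=l==1+np.argmax(s[1:,4])
    X=W[m]; keep=np.ones(len(X),bool)
    for _ in range(6):
        A=np.c_[X[:,:2],np.ones(len(X))]; co=np.linalg.lstsq(A[keep],X[keep,2],rcond=None)[0]
        r=X[:,2]-A@co; keep=abs(r)<.008
    nrm=np.r_[-co[:2],1]; nrm/=np.linalg.norm(nrm)
    th=np.arccos(nrm[2])
    # rays onto plane
    def ray(uv):
        k,cc=K("top"); o=-cc["R"].T@cc["t"]; dd=cloud("top",uv,np.ones(len(uv)))-o
        s=(co[2]-(o[2]-co[:2]@o[:2]))/(dd@np.r_[-co[:2],1]); return o+dd*s[:,None]
    cn=max(cv2.findContours(m.astype(np.uint8),0,1)[0],key=cv2.contourArea)
    B=ray(cn.reshape(-1,2).astype(float))
    print("plane tilt",th,"yaw n",np.degrees(np.arctan2(nrm[1],nrm[0])),"n",keep.sum(),"rms",r[keep].std())
    return m,co,nrm,th,ray,B
E
python3 - <<'E'
from h import *
f=np.load("top0.npz"); p,d=f["p"],f["d"]
m,co,n,th,ray,B=lidpose(p,d)
e1=np.array([n[0],n[1],0]);e1/=np.linalg.norm(e1); y=np.cross(n,e1);y/=np.linalg.norm(y); x=np.cross(y,n)
O=B.mean(0); uv=np.float32(np.c_[(B-O)@x,(B-O)@y])
r=cv2.minAreaRect(uv*1000); print("rect mm",r)
box=cv2.boxPoints(r)/1000; 
for q in box: print("corner",(O+q[0]*x+q[1]*y).round(4))
g=p.max(2); bl=np.zeros(g.shape,np.uint8); bl[245:267,280:303]=(g[245:267,280:303]<70)
l=cv2.connectedComponentsWithStats(bl); i=1+np.argmax(l[2][1:,4]); print("pad",l[2][i],l[3][i])
P=ray(l[3][i:i+1])[0]; print("pad P",P)
a=np.arctan2(*(box[1]-box[0])[::-1]); a=(a+np.pi/4)%(np.pi/2)-np.pi/4; print("inplane rot deg",np.degrees(a))
x2=np.cos(a)*x+np.sin(a)*y; print("x2",x2,"yaw",np.degrees(np.arctan2(x2[1],x2[0])),"slope",np.degrees(np.arcsin(-x2[2])))
print("hinge",P+.13*x2-.0045*n)
# tray front corners z=.036
print(onplane("top",np.array([[283.3,283.3],[319.5,257]]),.036))
E
```

```text
plane tilt 0.44851170997401235 yaw n 36.17162914874872 n 1131 rms 0.0029407769517507277
rect mm ((-1.5132217407226562, -2.6917648315429688), (122.73246765136719, 162.26951599121094), 89.61576080322266)
corner [0.5115 0.1194 0.1087]
corner [0.6302 0.2048 0.0384]
corner [0.5584 0.3043 0.038 ]
corner [0.4397 0.2189 0.1084]
pad [284 249  16  13 101] [291.45544554 254.91089109]
pad P [0.49105792 0.18120791 0.09912985]
inplane rot deg -0.38423568
x2 [ 0.73135174  0.52640529 -0.43361518] yaw 35.74522014369491 slope 25.697208478018275
hinge [0.58455844 0.24848892 0.03870496]
[[0.42765078 0.20614244 0.036     ]
 [0.49453883 0.11316672 0.036     ]]
```

```bash
cat >> h.py <<'E'
from scipy.spatial.transform import Rotation as Rn
PSI=np.radians(35.75); H=np.array([.584,.248,.040]); XJ=np.array([np.cos(PSI),np.sin(PSI),0])
def down(yaw):  # tool y axis at heading yaw, z down
    y=np.array([np.cos(yaw),np.sin(yaw),0]); z=np.array([0,0,-1.]); return Rn.from_matrix(np.c_[np.cross(y,z),y,z]).as_quat()
def tip(th,r=.127): return H-XJ*(r*np.cos(th)-.0045*np.sin(th))+np.array([0,0,r*np.sin(th)+.0045*np.cos(th)])
def st(s=""):
    o=arm.get_obs(); print(s,"t%.1f"%o["time_s"],"p",o["ee_pos"].round(4),"F",o["ft_force"].round(1),"T",o["wrist_torque"].round(2),"g %.3f %.1f"%(o["gripper_width"],o["grasp_force"]),"q7 %.2f"%o["qpos"][6]); return o
E
python3 - <<'E'
from h import *
up=tip(.449)+[0,0,.05]
best=None
for s in(1,-1):
    q=arm.ik(up,down(PSI+s*np.pi/2)); print(s,None if q is None else np.round(q,2))
    if q is not None and (best is None or abs(q[6])<abs(best[1][6])): best=(s,q)
N=H-.075*XJ; N[2]=.1
for k in range(-180,180,30):
    q=arm.ik(N,down(PSI+np.radians(k))); print(k,None if q is None else np.round(q[6],2),end="; ")
arm.grip(0); o=down(PSI+best[0]*np.pi/2)
arm.move_to(up+[0,0,.05],o); st("above")
arm.move_linear(tip(.52)+[0,0,.008]); st("near")
h=arm.move_linear(tip(.36),vel=.03,force_limit=6); st("contact %s"%h)
E
```

```text
1 [-0.42  0.36 -0.04  1.91  0.02  0.87  1.72]
-1 [-0.88  0.39  0.56  1.95 -0.26  0.88 -1.13]
-180 -2.18; -150 -1.97; -120 -1.54; -90 -1.08; -60 -0.59; -30 -0.14; 0 0.31; 30 0.77; 60 1.23; 90 1.68; 120 2.13; 150 2.59; above t3.2 p [0.4925 0.1836 0.1992] F [-0.4 -0.5  0.4] T [-0.05  0.11 -0.06] g 0.005 0.0 q7 -1.18
near t3.9 p [0.4968 0.1851 0.1155] F [1.  0.4 0.5] T [-0.1   0.12 -0.04] g 0.007 0.0 q7 -1.10
contact False t5.0 p [0.489  0.1796 0.089 ] F [0.1 0.3 0.6] T [-0.14  0.13  0.03] g 0.008 0.0 q7 -1.07
```

Run:
```python
from h import *
for th in(.28,.2,.13):
    h=arm.move_linear(tip(th),vel=.04,force_limit=15); st("%.2f %s"%(th,h))
p=tip(0)
h=arm.move_linear(p-[0,0,.006],vel=.02,force_limit=25); st("press %s"%h)
arm.dwell(.3); st()
```

```text
0.28 False t5.4 p [0.4856 0.1771 0.0791] F [-0.  -0.3  0.3] T [-0.05  0.07  0.01] g 0.003 0.0 q7 -1.06
0.20 False t5.8 p [0.4834 0.1756 0.0693] F [-0.   0.3  0.2] T [-0.1   0.09 -0.08] g 0.003 0.0 q7 -1.05
0.13 False t6.1 p [0.482  0.1746 0.0606] F [ 0.1 -0.6 -0. ] T [-0.06  0.18  0.02] g 0.002 0.0 q7 -1.04
press True t7.0 p [0.4813 0.1741 0.0441] F [-3.3 -0.3 13.4] T [-0.22  0.9   0.03] g 0.006 7.1 q7 -1.02
 t7.3 p [0.4813 0.1741 0.0441] F [-3.4 -0.6 15.5] T [-0.36  0.91  0.03] g 0.005 7.5 q7 -1.02
```

Run:
```python
from h import *
h=arm.move_linear(tip(0)+[0,0,.1]); 
# move aside to the robot's right/front so the top camera sees
arm.move_to(np.array([.40,-.1,.28]),down(PSI-np.pi/2)); st()
p,d=arm.read_camera("top"); np.savez("top1.npz",p=p,d=d)
p2,d2=arm.read_camera("scene")
a=cv2.resize(p[195:295,225:345],(480,400),interpolation=cv2.INTER_CUBIC)
N=H-.075*XJ; N[2]=.08; c=proj("scene",N)[0].astype(int); print(c)
b=cv2.resize(p2[c[1]-25:c[1]+25,c[0]-19:c[0]+19],(304,400),interpolation=cv2.INTER_CUBIC)
cv2.imwrite("pics/shut.png",np.hstack([a,b]))
lidpose(p,d)
```

```text
t9.3 p [ 0.4004 -0.0986  0.2795] F [-0.5  0.8  0.2] T [-0.08  0.09 -0.04] g 0.008 0.0 q7 -0.82
[278 258]
plane tilt 0.00827155267766333 yaw n 73.5052036987124 n 1663 rms 0.0031264321489672354
```

View pics/shut.png

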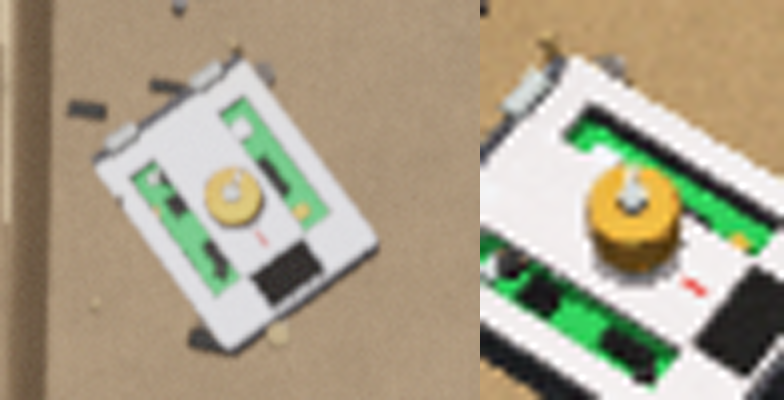

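The lid is flat: tilt 0.008 rad, and the upper face fills the jig. The white line on the nut points roughly image-up, so the joint is at about 2.3–2.5 rad. Next I'll get the nut centre from its brass top face in both views, then grip.

```bash
cat > n.py <<'E'
from h import *
def nut():
    N=H-.075*XJ; N[2]=.072; out=[]
    for nm in("top","scene"):
        p,d=arm.read_camera(nm); c=proj(nm,N)[0].astype(int)
        hsv=cv2.cvtColor(p,cv2.COLOR_BGR2HSV); m=((hsv[...,0]>12)&(hsv[...,0]<30)&(hsv[...,1]>110)).astype(np.uint8)
        k=np.zeros_like(m); k[c[1]-11:c[1]+12,c[0]-11:c[0]+12]=1; m*=k
        n,l,s,_=cv2.connectedComponentsWithStats(m); i=1+np.argmax(s[1:,4])
        cc=max(cv2.findContours((l==i).astype(np.uint8),0,1)[0],key=cv2.contourArea)
        M=cv2.moments(cv2.convexHull(cc)); uv=np.array([[M["m10"]/M["m00"],M["m01"]/M["m00"]]])
        out.append(onplane(nm,uv,N[2])[0]); print(nm,s[i],uv.round(1),out[-1].round(4),"model",N.round(4))
    return out
if __name__=="__main__": nut()
E
python3 n.py
```

```text
top [277 238  13  13  62] [[283.  244.2]] [0.5229 0.2044 0.072 ] model [0.5231 0.2042 0.072 ]
scene [273 254  11  13 106] [[278.  259.8]] [0.5221 0.2065 0.072 ] model [0.5231 0.2042 0.072 ]
```

```bash
cat >> h.py <<'E'
NC=np.array([.523,.2045])
def yaw():
    y=Rn.from_quat(arm.get_obs()["ee_rot"]).as_matrix()[:,1]; return np.arctan2(y[1],y[0])
E
python3 - <<'E'
from h import *
y0=PSI+np.radians(138); o=down(y0)
arm.grip(1.0)
q=arm.ik(np.r_[NC,.16],o); print(np.round(q,2))
arm.move_to(np.r_[NC,.16],o); st("above")
h=arm.move_linear(np.r_[NC,.053],vel=.06,force_limit=8); st("at nut %s"%h)
if not h:
    arm.grip(0); st("gripped"); print("yaw",yaw()-PSI)
E
```

```text
[ 0.24  0.63 -1.06  1.76  0.61  1.13  2.01]
above t13.4 p [0.523  0.2042 0.1599] F [ 0.1 -0.3  0.4] T [0.12 0.11 0.09] g 0.998 0.0 q7 2.01
at nut False t15.3 p [0.5232 0.2046 0.0533] F [ 0.7 -0.7 -0.6] T [0.04 0.13 0.02] g 0.998 0.0 q7 1.90
gripped t16.2 p [0.5228 0.2045 0.053 ] F [-0.6 -0.7  1.2] T [0.08 0.26 0.07] g 0.388 30.0 q7 1.90
yaw 2.4087215558331847
```

```bash
cat >> h.py <<'E'
def turn(z,yw):
    q=arm.ik(np.r_[NC,z],down(yw)); assert q is not None
    dq=np.abs(np.array(q)-arm.get_obs()["qpos"]).max(); assert dq<.6,q
    arm.movej(q)
E
python3 - <<'E'
from h import *
yw=np.unwrap([PSI+2.4,yaw()])[1]; z=arm.get_obs()["ee_pos"][2]; b=arm.get_obs()["wrist_torque"][2]
for i in range(40):
    yw-=.12; z-=.12*.00095; turn(z,yw)
    o=arm.get_obs(); t=o["wrist_torque"][2]
    print(i,"t%.1f yaw err %.3f Tz %.3f Fz %.1f q7 %.2f"%(o["time_s"],np.angle(np.exp(1j*(yaw()-yw))),t,o["ft_force"][2],o["qpos"][6]))
    if abs(t-b)>.3 or o["time_s"]>45: break
np.save("stop.npy",[yw,yaw(),z]); st()
E
```

```text
0 t16.5 yaw err 0.003 Tz -0.030 Fz 1.1 q7 1.80
1 t16.7 yaw err 0.006 Tz -0.068 Fz 1.4 q7 1.70
2 t17.0 yaw err 0.007 Tz -0.039 Fz 1.7 q7 1.60
3 t17.2 yaw err 0.007 Tz -0.052 Fz 1.8 q7 1.49
4 t17.5 yaw err 0.007 Tz 0.013 Fz 2.1 q7 1.39
5 t17.7 yaw err 0.007 Tz -0.047 Fz 2.5 q7 1.29
6 t18.0 yaw err 0.007 Tz -0.032 Fz 2.8 q7 1.19
7 t18.2 yaw err 0.007 Tz -0.043 Fz 2.6 q7 1.09
8 t18.5 yaw err 0.007 Tz -0.004 Fz 2.4 q7 0.99
9 t18.7 yaw err 0.008 Tz -0.018 Fz 2.9 q7 0.89
10 t19.0 yaw err 0.008 Tz -0.058 Fz 2.3 q7 0.79
11 t19.2 yaw err 0.008 Tz -0.030 Fz 2.5 q7 0.69
12 t19.5 yaw err 0.008 Tz -0.050 Fz 1.8 q7 0.59
13 t19.7 yaw err 0.008 Tz -0.034 Fz 1.1 q7 0.49
14 t20.0 yaw err 0.008 Tz -0.044 Fz 1.7 q7 0.39
15 t20.2 yaw err 0.008 Tz -0.085 Fz 1.5 q7 0.30
16 t20.5 yaw err 0.009 Tz -0.026 Fz 0.8 q7 0.20
17 t20.7 yaw err 0.009 Tz -0.067 Fz 1.2 q7 0.10
18 t21.0 yaw err 0.010 Tz 0.213 Fz 1.0 q7 0.00
19 t21.2 yaw err 0.010 Tz 0.466 Fz 0.2 q7 -0.09
 t21.2 p [0.5232 0.2058 0.0509] F [-1.4  5.6  0.2] T [1.1  0.38 0.47] g 0.386 30.0 q7 -0.09
```

Run:
```python
from h import *
yw,_,z=np.load("stop.npy")
yw-=.06; turn(z,yw); arm.dwell(.3); st("stop")
a=yw
for i in range(6):
    yw+=.06; z+=.06*.00095; turn(z,yw); arm.dwell(.1); o=arm.get_obs()
    print("%.2f Tz %.3f F %s"%(yw-a,o["wrist_torque"][2],o["ft_force"].round(1)))
np.save("off.npy",[yw,a,z])
```

```text
stop t21.8 p [0.5234 0.2054 0.0509] F [-0.8  5.3  0.2] T [1.08 0.21 0.59] g 0.388 30.0 q7 -0.14
0.06 Tz 0.080 F [-0.4  5.6  0.6]
0.12 Tz 0.068 F [-1.1  5.6  0.5]
0.18 Tz 0.036 F [-0.9  5.9 -0.3]
0.24 Tz 0.076 F [-1.6  6.2 -0.7]
0.30 Tz 0.056 F [-2.3  6.5 -0.2]
0.36 Tz 0.077 F [ 0.3  7.6 -1.3]
```

The stop torque of about 0.6 N m released within 0.06 rad, so windup is small. I'll unscrew to a quarter turn, then let go briefly and check the white line.

Run:
```python
from h import *
yw,a,z=np.load("off.npy"); end=a+1.61
while yw<end-1e-6:
    s=min(.12,end-yw); yw+=s; z+=s*.00095; turn(z,yw)
    print("%.2f Tz %.3f"%(yw-a,arm.get_obs()["wrist_torque"][2]),end="; ")
arm.dwell(.2); st("end"); np.save("fin.npy",[yw,z])
arm.grip(1.0); st("released")
arm.move_linear(np.r_[NC,.16]); arm.move_to(np.array([.40,-.1,.28]),down(yw)); st()
ps=[]
for nm in("top","scene"):
    im=np.mean([arm.read_camera(nm)[0].astype(float) for _ in range(4)],0).astype(np.uint8)
    c=proj(nm,np.r_[NC,.075])[0].astype(int); ps.append(cv2.resize(im[c[1]-16:c[1]+24,c[0]-18:c[0]+20],(380,400),interpolation=cv2.INTER_CUBIC))
cv2.imwrite("pics/nut2.png",np.hstack(ps))
```

```text
0.48 Tz 0.046; 0.60 Tz 0.061; 0.72 Tz 0.038; 0.84 Tz 0.057; 0.96 Tz 0.033; 1.08 Tz 0.106; 1.20 Tz 0.081; 1.32 Tz 0.077; 1.44 Tz 0.078; 1.56 Tz 0.023; 1.61 Tz 0.072; end t26.8 p [0.5235 0.2062 0.0525] F [-0.8  8.1 -1.7] T [1.81 0.23 0.03] g 0.387 30.0 q7 1.18
released t27.8 p [0.523  0.2045 0.0523] F [-0.3  0.3 -0.1] T [0.11 0.03 0.  ] g 0.998 0.0 q7 1.18
 t30.0 p [ 0.4003 -0.0994  0.2798] F [-0.8  0.1 -0.8] T [0.03 0.09 0.05] g 1.003 0.0 q7 2.17
```

View pics/nut2.png

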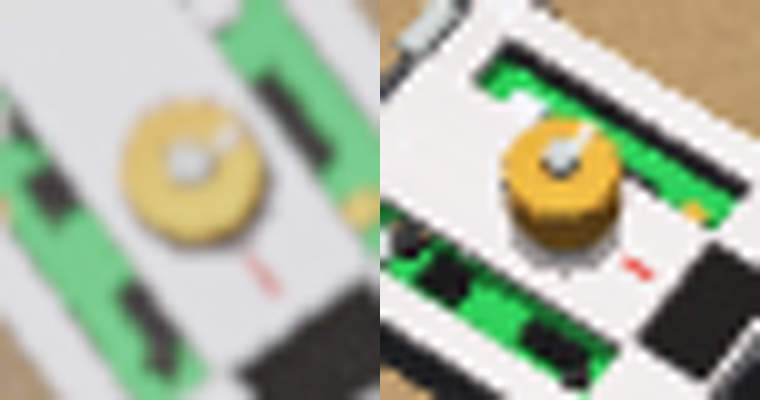

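In the top view the white line runs from (188,160) to (235,133), heading about −60°. The tick heads −144°, so the nut is at about 1.5 rad, and the lid is still shut. I'll regrip at the same heading and hand in.

Run:
```python
from h import *
yw,z=np.load("fin.npy"); C=np.array([.5233,.2055]); o=down(yw)
arm.move_to(np.r_[C,.16],o)
h=arm.move_linear(np.r_[C,z],vel=.06,force_limit=8); st("down %s"%h)
if not h:
    arm.grip(0); arm.dwell(.5); g=st("grip"); dy=np.angle(np.exp(1j*(yaw()-yw))); print("dyaw",dy)
    if abs(dy)<.1 and g["grasp_force"]>10 and abs(g["gripper_width"]-.388)<.02: print(arm.sign_off())
```

```text
down False t33.7 p [0.5235 0.2056 0.0525] F [0.7 0.2 0.1] T [ 0.12  0.04 -0.  ] g 0.999 0.0 q7 1.11
grip t35.1 p [0.523  0.2059 0.0523] F [-2.7  3.5  1. ] T [ 0.79  0.71 -0.  ] g 0.386 30.0 q7 1.11
dyaw 0.0003602516922085464
the job is handed in; nothing more can be done
None
```

I handed the job in at about 35 s: the lid is shut, and the nut was screwed to its stop, then backed off to about 1.5 rad (read from the white line before I let go and regripped) and is held with 30 N; no verdict came back.

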